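# Set the canvas stop: seat the thumbscrew, back off a quarter turn and hold

### The job

By its orange thumbscrew, slide the wooden stop along its board until the small black-sided canvas is snug between the stop and the fixed fence; then turn the screw clockwise until it seats, and back it off a quarter turn so that the stop is no longer locked. Finish while still holding the thumbscrew gripped there, with the stop against the canvas, and leave the other painting things where they are.

Things in the scene. Friction and masses are not known exactly. Their poses are not given: they have to be found in the camera images.
- board: Fixed plywood board on the table, 150 mm (its x) by 360 mm (its y), 12 mm thick; origin at the centre of its underside, z up. A fixed wooden fence, 130 mm wide, 30 mm thick, its top 50 mm above the table, stands across the -y end, inner face at y = -150 mm. An aluminium slot runs along y in the middle.
- stop (a joint): Slide of the light wooden stop (120 mm along board x, 36 along y, top 51 mm above the table). 0 is its end far from the fence; it grows (m, up to 0.17) towards the fence, along board -y. Its fence-side face is at board y = 0.100 minus the value: 0.150 with the 100 mm canvas tight against the fence. Drag about 2.5 N; the seated screw locks it.
- screw (a joint): Angle (rad) of the orange thumbscrew, upright in the middle of the stop. 0 is seated, a hard stop; negative is backed off, to -3. It tightens (value grows) clockwise seen from above, with 0.03 N m, rising to about 0.11 N m over the last 0.25 rad as its foot clamps the board; let go when seated it eases back 0.1 to 0.2 rad. It does not rise noticeably.
- wing: Orange plastic grip of the thumbscrew: upright bar 44 mm long (its y), 14 mm thick (its x) on a round flange of 19 mm radius. Origin on the screw axis at the flange's underside, 52 mm above the table; flange 8 mm high, bar from 8 to 42 mm above the origin. Grip across the 14 mm, 31 mm above the origin. Seated, the bar lies along board y; a quarter turn off, across the board.
- canvas: Small loose block canvas, 100 x 100 mm, 35 mm thick, 0.25 kg, black sides and off-white face, lying on the board between fence and stop, at first askew and off the fence. Origin at the centre of its underside, z up.
- canvas_b: Bystander: a second, smaller block canvas, 90 x 70 x 30 mm, on the table. Origin at the centre of its underside.
- paint_jar: Bystander: jar with white cap and blue label, 60 mm across, 75 mm high. Origin under its centre.
- paint_can: Bystander: paint can with yellow label, 72 mm across, 90 mm high. Origin under its centre.
- rinse_cup: Bystander: white cup, 72 mm across, 85 mm high. Origin under its centre.
- brush: Bystander: paint brush lying on the table beside the board on the robot's side.
- palette_knife: Bystander: palette knife lying on the table, right of the board.
- palette: Bystander: round white plate 150 mm across, 12 mm high with dabs of dry paint, left of the board. Origin under its centre.

How it is judged:
On the way, in this order (a step that is already met when the one before it is completed fails the run):
1. the canvas is snug between the fence and the stop (value of joint stop above 0.146 m and y of canvas in the frame of board below -0.094 m and x of canvas in the frame of board between -0.04 and 0.04 m and angle between canvas's own z axis and vertical below 0.06 rad), for 0.2 s.
2. the thumbscrew is seated with the canvas still snug (all of step 1 and value of joint screw above -0.08 rad), for 0.2 s.
At the end, for the whole second after the job is handed in: The screw stands a quarter turn (90 degrees, within 15) back from its seat and is still, the fingers still grip its bar (over 3 N), and the canvas lies flat on the board, snug between fence and stop (less than 4 mm of total play) (all of step 1 and value of joint screw between -1.831 and -1.311 rad and velocity of joint screw between -0.1 and 0.1 rad/s and contact force between the fingers and wing above 3 N); the arm keeps its last pose, push and grip.
It fails at once if a bystander is shifted more than 30 mm (distance of any of canvas_b, paint_jar, paint_can, rinse_cup, brush, palette_knife, palette from where it was at the start of the episode above 0.03 m).
It also fails if it takes over 48 s, if anything falls off the work surface, if the arm or the gripper's body presses on something with over 40 N, if the wrist force passes 120 N, or if a joint passes its speed limit or range.

### The arm

A 7-joint arm with a two-finger parallel gripper is mounted at the origin on the work surface. World frame = base frame: x ahead of the robot, y to its left, z up, the work surface at z = 0. Lengths are in m, angles in rad, forces in N, time in s.
With the tool pointing down it reaches from about 0.425 to 0.875 m from the base axis. Payload 8.4 kg.
Tool frame: the origin (TCP) lies at the very end of the fingers, on their centre line; the grasp point (between the pads) lies 19 mm behind it; z points along the fingers, y is the line along which they close (so a half turn about z gives the same grasp; the last joint's range is limited). The gripper opens to 85 mm and grips with 20 to 120 N. Pads are 22 mm wide; open, the fingers measure 114 mm over their backs; the gripper's body (76 mm by 85 mm) begins 54 mm behind the grasp point. The pads swing forward as they close: fully open they stand 13 mm farther back than shut.
Start: joints at [-1.308, 0.333, 0.04, 1.465, -0.013, 1.343, -0.059], TCP at [0.23, 0.608, 0.231] pointing down, gripper open.
Joint ranges: [-2.58, 2.58], [-0.38, 2.09], [-1.3, 1.39], [0.25, 2.4], [-1.5, 4.64], [0.08, 2.09], [-2.65, 2.65]. Speed limits (rad/s): [2.22, 2.22, 2.79, 2.79, 3.14, 3.14, 3.14].

### API

Orientations are given as a 3x3 rotation matrix whose columns are the frame's x, y, z axes.
In Python, from rig import arm, eyes, read_state gives the robot as it stands (arm), with the cameras (eyes) and the readings as plain functions.
- The arm moves only by the shell command python3 nudge.py 'ROWS'. ROWS is one flat JSON list of numbers that holds 1 to 10 rows one after another, with no inner brackets; each row has 7 numbers: dx, dy, dz in shares of the most that a row can go, 1 being 62.5 mm, then a rotation vector rx, ry, rz in fractions of the full range, 1 being pi/2 rad, then the finger opening in m; each row shifts and turns the commanded pose from where the row before left it, along the tool's axes as they then stand; what a row does not reach is not made up. A row lasts 1/8 s, in which the tool goes at most 0.0625 m and 0.188 rad, less where a joint would pass 70% of its speed; a pose out of reach is approached as far as the arm can. The fingers move at their own pace and stop on an object; the grip force is fixed at half the most. Time passes only in rows, so rows that do not move let the fingers close. It prints the time, the measured TCP pose, the force, the opening and the grip force at its end. No shift or turn number may pass 1 either way. Input that does not fit is refused with a message, and nothing moves.
- read_state(): the state, without advancing time (a new reading comes with each control period).
- eyes.get_image(name): name is "side" or "top" or "wrist"; returns the picture (420x560x3 uint8, red, green, blue); there is no depth.
- eyes.camera_info(name): a dict with "fx", "fy", "cx", "cy" (pixels), "origin" and "orientation" of the camera in the world. Camera axes: x right, y down, z forward; pixel columns grow to the right and rows downward; lengths in m; the calibration is good to about 2 mm. A picture is of the moment at which its call begins: read the wrist's pose just before it. camera_info takes no time and is no camera call; for the wrist camera it gives the pose at the moment of the call.
- arm.close_job(): hands the job in; it is judged then, once.
The state is a dict: "time": time; "joint_positions": joint angles; "joint_velocities": joint speeds; "joint_efforts": joint torques, N m; "tool_pos": TCP position; "ee_rot": TCP orientation; "force": force on the tool from outside, world axes, zero at the start; "moment": the same for the moment, N m; "opening": finger opening in m; "grasp_force": force on a finger pad.
Only numpy, scipy, OpenCV 4.12 (cv2) and the standard library are available. Lean on these libraries where they do the work, as an engineer would, in place of code of your own. Each camera call takes 0.05 s, during which the arm holds its last target. There are 200 camera calls.

## Working session

There is one attempt and no reset: what is moved stays moved. The work goes in short steps, Python scripts to look and compute and a shell command to move; the robot and the scene stay as the last step left them, time stands still between calls to the robot, and variables do not carry over. Pictures are saved under pics/ and viewed, at most 10 in all, crops included, and the job is handed in when it is done.

```bash
ls; mkdir -p pics
python3 - <<'E'
from rig import arm, eyes, read_state
import cv2
for n in ("top","side"):
    im=eyes.get_image(n); cv2.imwrite(f"pics/{n}0.png",im[:,:,::-1])
    c=eyes.camera_info(n); print(n,c)
s=read_state(); print(s)
E
```

```text
nudge.py
pics
rig.py
top {'fx': 422.69473796192426, 'fy': 422.69473796192426, 'cx': 286.9080446166259, 'cy': 210.8279776525018, 'origin': array([0.50706734, 0.01709849, 1.15751564]), 'orientation': array([[ 0.02684256, -0.99774016,  0.06159591],
       [-0.99963647, -0.02663553,  0.00417989],
       [-0.0025298 , -0.06168572, -0.99809242]])}
side {'fx': 447.2594690818872, 'fy': 447.2594690818872, 'cx': 276.52550482976835, 'cy': 208.18295173450633, 'origin': array([ 0.23179833, -0.90257167,  1.10171954]), 'orientation': array([[ 0.9329173 , -0.2596949 ,  0.24944713],
       [-0.36008948, -0.67461155,  0.64438717],
       [ 0.00093585, -0.69098323, -0.72287019]])}
{'time': 0.1, 'joint_positions': array([-1.30821077,  0.33384815,  0.0398392 ,  1.46619953, -0.01340639,
        1.34330843, -0.05849718]), 'joint_velocities': array([-0.0013403 ,  0.0015568 , -0.00162095, -0.00164912, -0.00106829,
       -0.00084541, -0.00137449]), 'joint_efforts': array([ 4.23770602e-03, -6.60017753e+01,  1.37074850e+00, -4.06472003e+01,
        1.71396334e-02,  8.94648721e-03,  1.10897542e-06]), 'tool_pos': array([0.22991611, 0.60752471, 0.23049645]), 'ee_rot': array([[-9.35272641e-01,  3.53927794e-01, -4.52077268e-04],
       [ 3.53928073e-01,  9.35271554e-01, -1.42809153e-03],
       [-8.26262756e-05, -1.49565777e-03, -9.99998878e-01]]), 'force': array([-0.297905  ,  0.12343617, -0.71538694]), 'moment': array([ 0.00238874, -0.02988917, -0.04258593]), 'grasp_force': 0.0, 'opening': 0.08523881680179311}
```

View pics/top0.png

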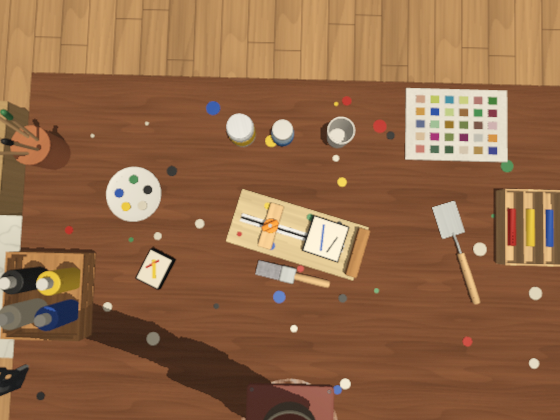

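View pics/side0.png

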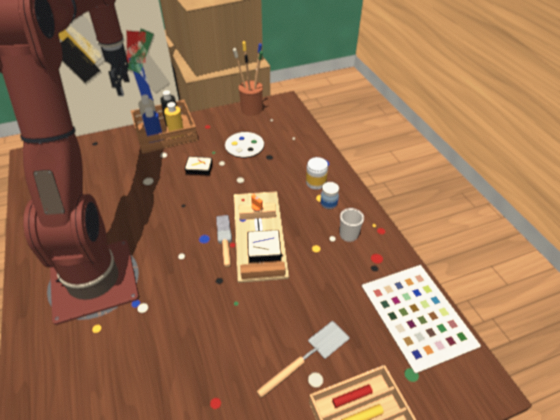

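The top view shows the board from about (228,190) to (368,278), with the fence at its right end (358,252). The stop with the orange wing is near (270,226) and the canvas near (326,238). The brush lies just below the board.

```bash
cat > h.py <<'E'
import numpy as np, cv2
from rig import arm, eyes, read_state
def ray(n,uv,z,c=None):
    c=c or eyes.camera_info(n); uv=np.atleast_2d(uv).astype(float)
    d=np.c_[(uv[:,0]-c['cx'])/c['fx'],(uv[:,1]-c['cy'])/c['fy'],np.ones(len(uv))]@c['orientation'].T
    o=c['origin']; return o+d*((z-o[2])/d[:,2])[:,None]
def orange(im,s=190):
    h=cv2.cvtColor(im,cv2.COLOR_RGB2HSV); return cv2.inRange(h,(3,s,150),(16,255,255))
def blobs(m,a=15):
    cs,_=cv2.findContours(m,cv2.RETR_EXTERNAL,cv2.CHAIN_APPROX_NONE)
    return [c for c in cs if cv2.contourArea(c)>a]
E
python3 - <<'E'
from h import *
for n,box in (("top",(220,180,375,285)),("side",(205,180,305,290))):
    im=cv2.imread(f"pics/{n}0.png")[:,:,::-1].copy(); x0,y0,x1,y1=box
    for c in blobs(orange(im)):
        M=cv2.moments(c); print(n,cv2.contourArea(c),M['m10']/M['m00'],M['m01']/M['m00'],cv2.minAreaRect(c))
    cr=cv2.resize(im[y0:y1,x0:x1],None,fx=5,fy=5,interpolation=cv2.INTER_CUBIC)
    cv2.imwrite(f"pics/{n}0c.png",cr[:,:,::-1])
E
```

```text
top 30.5 268.34972677595624 222.72677595628414 ((267.8922119140625, 222.44268798828125), (5.147369384765625, 15.645294189453125), 61.69924545288086)
side 47.0 256.6879432624113 203.25177304964535 ((255.87693786621094, 202.71539306640625), (12.403472900390625, 7.069979190826416), 29.744882583618164)
```

View pics/top0c.png

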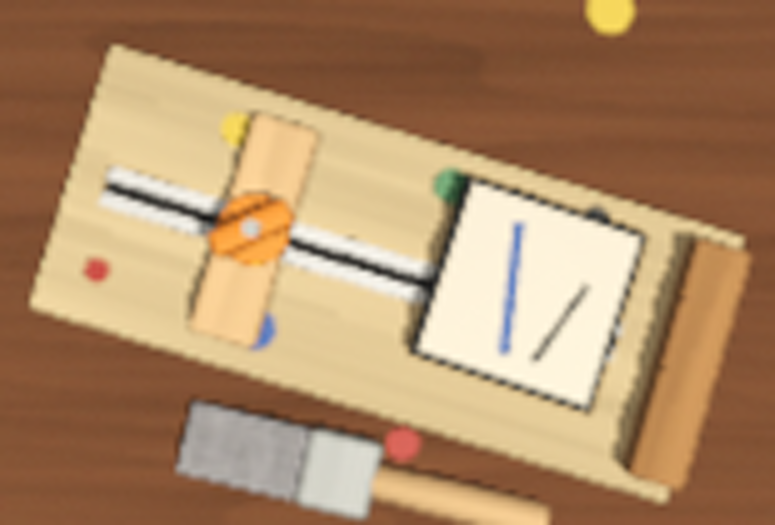

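The crop shows the board's corners at about (112,45), (745,238), (667,502) and (32,305). The wing centre is at (250,228), and its bar runs up to the right at about 30°.

Run:
```python
from h import *
f=lambda p:np.array(p)/5+[220,180]-0.4
b=ray("top",f([(112,45),(745,238),(667,502),(32,305)]),.012)
C=b.mean(0); ys=(b[0]+b[3]-b[1]-b[2]); ys/=np.linalg.norm(ys); 
print(b[:,:2].round(4),C,'by',ys,'L',np.linalg.norm(b[0]-b[1]),np.linalg.norm(b[0]-b[3]))
w=ray("top",f([(250,228)]),.094)[0]; print('wing',w,'board y',(w-C)@ys)
e=ray("top",f([(213,247),(290,207)]),.09); d=e[1]-e[0]; print('bar dir',d,np.degrees(np.arctan2(d[1],d[0])),'by',np.degrees(np.arctan2(ys[1],ys[0])))
im=cv2.imread("pics/top0.png")[:,:,::-1].copy(); 
print(im[220:232,260:282].tolist()[5])
st=ray("top",f([(255,112),(318,130),(252,348),(190,328)]),.051); print('stop c',st.mean(0), (st.mean(0)-C)@ys)
fe=ray("top",f([(693,236),(750,250),(682,490),(630,470)]),.05); print('fence',fe.mean(0),(fe-C)@ys)
```

```text
[[ 0.6352  0.1458]
 [ 0.5393 -0.2004]
 [ 0.3963 -0.1606]
 [ 0.4927  0.1844]] [ 0.51587502 -0.00769453  0.012     ] by [0.26796142 0.96342964 0.        ] L 0.3592703125592634 0.14755539410074905
wing [0.53532536 0.06410851 0.094     ] board y 0.07438911851240236
bar dir [ 0.02123215 -0.03828824  0.        ] -60.990123190511575 by 74.45700487581092
[[138, 137, 130], [129, 127, 121], [121, 107, 95], [165, 98, 54], [206, 119, 40], [230, 140, 51], [242, 152, 57], [250, 160, 62], [234, 194, 166], [214, 211, 198], [213, 212, 202], [210, 191, 171], [239, 174, 107], [254, 174, 76], [250, 167, 70], [235, 150, 59], [223, 140, 55], [207, 124, 47], [209, 184, 164], [235, 228, 214], [244, 237, 222], [237, 227, 208]]
stop c [0.53591608 0.06398038 0.051     ] 0.0744239632157427
fence [ 0.47323489 -0.16486927  0.05      ] [-0.14640772 -0.1769886  -0.17839245 -0.14962209]
```

The manual's scale: shifts go in shares of 62.5 mm and turns go in shares of pi/2 rad. Converting my numbers, -0.043 m is -0.688, -0.036 m is -0.576.

```bash
python3 nudge.py '[-0.688,-0.576,0,0,0,0,0.085,-0.688,-0.576,0,0,0,0,0.085,-0.688,-0.576,0,0,0,0,0.085,-0.688,-0.576,0,0,0,0,0.085,-0.688,-0.576,0,0,0,0,0.085,-0.688,-0.576,0,0,0,0,0.085,-0.688,-0.576,0,0,0,0,0.085,-0.688,-0.576,0,0,0,0,0.085,-0.688,-0.576,0,0,0,0,0.085,-0.688,-0.576,0,0,0,0,0.085]'; python3 nudge.py '[0,0,0,0,0,0.1114,0.085,0,0,0,0,0,0.1114,0.085,0,0,0,0,0,0.1114,0.085,0,0,0,0,0,0.1114,0.085,0,0,0,0,0,0,0.085,0,0,0,0,0,0,0.085]'
cat >> h.py <<'E'
def to(p):
    s=read_state(); print('t',s['time'],'tcp',s['tool_pos'].round(4),'delta tool',(s['ee_rot'].T@(np.array(p)-s['tool_pos'])).round(4),'yang',np.degrees(np.arctan2(s['ee_rot'][1,1],s['ee_rot'][0,1])).round(2),'rot z',s['ee_rot'][:,2].round(3),'q7',s['joint_positions'][6].round(2),'F',s['force'].round(1),'M',s['moment'].round(2),'op',s['opening'].round(4),'g',round(s['grasp_force'],1))
E
python3 - <<'E'
from h import *
to([.5355,.064,.064])
im=eyes.get_image("wrist"); cv2.imwrite("pics/w1.png",im[:,:,::-1]); c=eyes.camera_info("wrist"); np.save("w1.npy",c,allow_pickle=True)
for k in blobs(orange(im,120)): print(cv2.contourArea(k),cv2.minAreaRect(k))
E
```

```text
time: 1.35
tool_pos: [0.5052, 0.1172, 0.2312]
ee_rot: [[-0.935, 0.354, -0.0], [0.354, 0.935, 0.0], [0.0, 0.0, -1.0]]
force: [0.7, -0.3, -0.5]
opening: 0.0849
grasp_force: 0.0
time: 2.1
tool_pos: [0.5047, 0.119, 0.2312]
ee_rot: [[-0.491, 0.871, -0.0], [0.871, 0.491, -0.0], [0.0, -0.0, -1.0]]
force: [-0.0, -0.2, -0.4]
opening: 0.0851
grasp_force: 0.0Traceback (most recent call last):
  File "<stdin>", line 2, in <module>
  File "h.py", line 13, in to
    s=read_state(); print('t',s['time'],'tcp',s['tool_pos'].round(4),'delta tool',(s['ee_rot'].T@(np.array(p)-s['tool_pos'])).round(4),'yang',np.degrees(np.arctan2(s['ee_rot'][1,1],s['ee_rot'][0,1])).round(2),'rot z',s['ee_rot'][:,2].round(3),'q7',s['joint_positions'][6].round(2),'F',s['force'].round(1),'M',s['moment'].round(2),'op',s['opening'].round(4),'g',round(s['grasp_force'],1))
                                                                                                                                                                                                                                                                                                                                                   ^^^^^^^^^^^^^^^^^^
AttributeError: 'float' object has no attribute 'round'
```

To row units: -0.03 m is -0.48.

```bash
sed -i "s/s\['opening'\].round(4)/round(float(s['opening']),4)/" h.py
python3 nudge.py '[-0.48,0,0,0,0,0,0.085,-0.48,0,0,0,0,0,0.085,0,0,0,0,0,0,0.085]' >/dev/null
python3 - <<'E'
from h import *
to([.5355,.064,.064])
c=eyes.camera_info("wrist"); im=eyes.get_image("wrist"); cv2.imwrite("pics/w1.png",im[:,:,::-1]); np.save("w1.npy",c,allow_pickle=True)
for k in blobs(orange(im,120),100): print(cv2.contourArea(k),cv2.minAreaRect(k))
E
```

```text
t 2.475 tcp [0.5347 0.0641 0.2313] delta tool [-0.0003  0.0007  0.1673] yang 29.1 rot z [ 0.    -0.001 -1.   ] q7 0.36 F [-0.5  1.2 -0.1] M [ 0.12 -0.05  0.  ] op 0.0849 g 0.0
188.5 ((165.24998474121094, 360.75), (12.727920532226562, 21.92030906677246), 45.0)
185.0 ((552.0, 355.0), (26.0, 14.0), 90.0)
1064.0 ((91.92567443847656, 309.3040466308594), (50.6839714050293, 22.90078353881836), 35.53767776489258)
216.5 ((149.5, 182.0), (16.0, 19.0), 90.0)
2190.0 ((271.25, 177.75), (121.62235260009766, 53.03300476074219), 45.0)
```

View pics/w1.png

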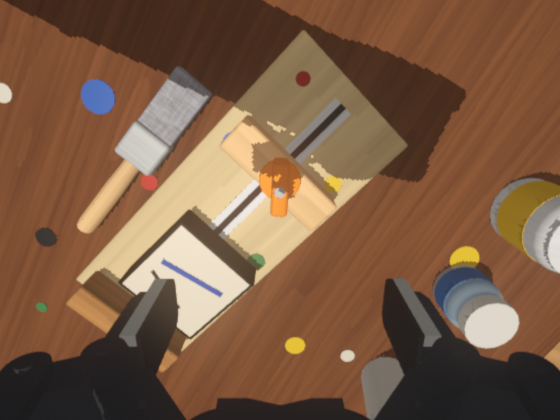

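The wrist view shows the flange at about (280,180) and the bar pointing down the image to (278,215), nearly in line with the tool's x axis. I'll take a closer look at the bar's edges.

Run:
```python
from h import *
im=cv2.imread("pics/w1.png")[150:225,240:320]; im=np.clip(im*1.5,0,255).astype(np.uint8)
cv2.imwrite("pics/w1c.png",cv2.resize(im,None,fx=8,fy=8,interpolation=cv2.INTER_CUBIC))
```

```text
(no output)
```

View pics/w1c.png

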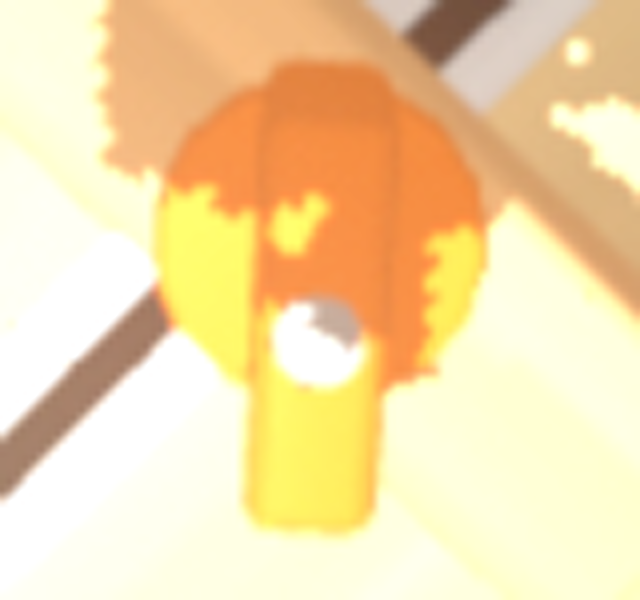

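The crop shows the bar's top face from its far end at (328,120) to its near end at (311,522), with the centre dot at (316,340).

Run:
```python
from h import *
c=np.load("w1.npy",allow_pickle=True).item()
p=ray("wrist",np.array([(328,120),(311,522),(316,340)])/8+[240,150]-.45,.094,c)
print(p, np.linalg.norm(p[0]-p[1])); d=p[1]-p[0]; print(np.degrees(np.arctan2(d[1],d[0])))
to([*p[:2].mean(0)[:2],.064])
```

```text
[[0.5259122  0.08357535 0.094     ]
 [0.54480334 0.0461285  0.094     ]
 [0.53579385 0.06338823 0.094     ]] 0.04194212754236445
-63.23001792412631
t 2.525 tcp [0.5342 0.0658 0.2312] delta tool [-0.0014  0.0006  0.1672] yang 29.18 rot z [-0. -0. -1.] q7 0.36 F [ 0.7  0.2 -0. ] M [ 0.06 -0.05 -0.01] op 0.0847 g 0.0
```

To row units: 0.045 m is 0.72, 0.04 m is 0.64, 0.042 rad / 1.5708 = 0.0267.

```bash
python3 nudge.py '[-0.016,0.016,0.64,0,0,0.0267,0.085,0,0,0.72,0,0,0,0.085,0,0,0.72,0,0,0,0.085,0,0,0.4,0,0,0,0.085,0,0,0.16,0,0,0,0.06,0,0,0,0,0,0,0.04,0,0,0,0,0,0,0.0,0,0,0,0,0,0,0.0,0,0,0,0,0,0,0.0,0,0,0,0,0,0,0.0]';  python3 -c "
from h import *
to([.507,-.0385,.0655])"
```

```text
time: 3.78
tool_pos: [0.5353, 0.0665, 0.0674]
ee_rot: [[-0.45, 0.893, -0.0], [0.893, 0.45, 0.001], [0.001, 0.0, -1.0]]
force: [-4.6, 0.3, 6.7]
opening: 0.0129
grasp_force: 59.8
t 3.775 tcp [0.5353 0.0665 0.0674] delta tool [-0.081  -0.0725  0.0018] yang 26.76 rot z [-0.     0.001 -1.   ] q7 0.41 F [-4.6  0.3  6.7] M [-0.07  1.02 -0.04] op 0.0129 g 59.8
```

To row units: -0.0074 m is -0.1184, -0.0067 m is -0.1072.

```bash
python3 nudge.py '[-0.1184,-0.1072,0,0,0,0,0,-0.1184,-0.1072,0,0,0,0,0,-0.1184,-0.1072,0,0,0,0,0,-0.1184,-0.1072,0,0,0,0,0,-0.1184,-0.1072,0,0,0,0,0,-0.1184,-0.1072,0,0,0,0,0,-0.1184,-0.1072,0,0,0,0,0,-0.1184,-0.1072,0,0,0,0,0,-0.1184,-0.1072,0,0,0,0,0,0,0,0,0,0,0,0]';  python3 -c "
from h import *
to([.507,-.0385,.0655])"
```

```text
time: 5.03
tool_pos: [0.5112, -0.0205, 0.0673]
ee_rot: [[-0.45, 0.893, -0.0], [0.893, 0.45, 0.001], [0.001, 0.0, -1.0]]
force: [-6.5, 0.6, 8.4]
opening: 0.0129
grasp_force: 60.1
t 5.025 tcp [ 0.5112 -0.0205  0.0673] delta tool [-0.0142 -0.0119  0.0018] yang 26.73 rot z [-0.     0.001 -1.   ] q7 0.56 F [-6.5  0.6  8.4] M [-0.02  1.18  0.03] op 0.0129 g 60.1
```

To row units: -0.003 m is -0.048, -0.0027 m is -0.0432.

```bash
python3 nudge.py '[-0.048,-0.0432,0,0,0,0,0,-0.048,-0.0432,0,0,0,0,0,-0.048,-0.0432,0,0,0,0,0,0,0,0,0,0,0,0]'|grep -E 'pos|force'
python3 nudge.py '[-0.024,-0.0216,0,0,0,0,0,0,0,0,0,0,0,0]' |grep -E 'pos|force'
python3 nudge.py '[-0.024,-0.0216,0,0,0,0,0,0,0,0,0,0,0,0]' |grep -E 'pos|force'
python3 nudge.py '[-0.0112,-0.0112,0,0,0,0,0,0,0,0,0,0,0,0]' |grep -E 'pos|force'
python3 -c "
from h import *
im=eyes.get_image('top'); cv2.imwrite('pics/t2.png',cv2.resize(im[180:290,250:380,::-1],None,fx=6,fy=5.4545,interpolation=cv2.INTER_CUBIC))
to([.507,-.0385,.0655])"
```

```text
tool_pos: [0.5083, -0.0311, 0.0673]
force: [-5.0, 3.0, 7.7]
grasp_force: 60.0
tool_pos: [0.5079, -0.0327, 0.0674]
force: [-4.8, 4.5, 7.5]
grasp_force: 60.0
tool_pos: [0.5073, -0.0346, 0.0674]
force: [-4.1, 4.4, 7.6]
grasp_force: 60.0
tool_pos: [0.5071, -0.0355, 0.0673]
force: [-5.2, 5.3, 7.0]
grasp_force: 60.0
t 6.325 tcp [ 0.5071 -0.0355  0.0673] delta tool [-0.0027 -0.0014  0.0018] yang 26.82 rot z [ 0.     0.002 -1.   ] q7 0.59 F [-4.3  4.6  7.2] M [ 1.07  0.91 -0.  ] op 0.0133 g 60.0
```

To row units: -0.0011 m is -0.0176, -0.001 m is -0.016.

```bash
for i in 1; do python3 nudge.py '[-0.0176,-0.016,0,0,0,0,0,0,0,0,0,0,0,0]'|grep -E 'pos|force'
python3 nudge.py '[-0.0176,-0.016,0,0,0,0,0,0,0,0,0,0,0,0]' |grep -E 'pos|force'
python3 nudge.py '[-0.0176,-0.016,0,0,0,0,0,0,0,0,0,0,0,0]' |grep -E 'pos|force'; done
```

```text
tool_pos: [0.5067, -0.037, 0.0674]
force: [-4.3, 4.8, 6.9]
grasp_force: 60.0
tool_pos: [0.5065, -0.0376, 0.0673]
force: [-2.7, 8.1, 5.7]
grasp_force: 59.8
tool_pos: [0.5065, -0.0377, 0.0674]
force: [-1.8, 12.2, 5.1]
grasp_force: 59.5
```

View pics/t2.png

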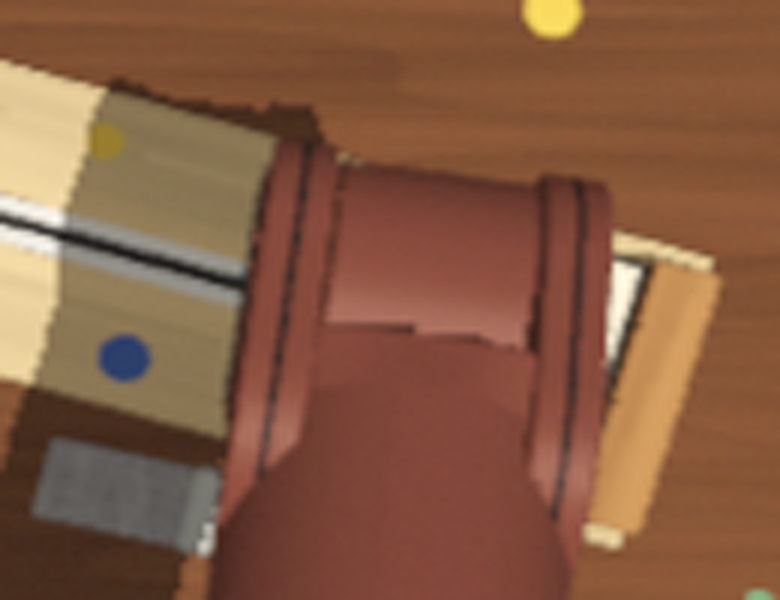

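The forearm hides the stop and wing. To the right, the canvas edge lies parallel to the fence at about (630,310). The later push met 12 N with no further travel, so the canvas is snug and I can tighten.

To row units: -0.0004 m is -0.0064, 0.1 rad / 1.5708 = 0.0637.

```bash
python3 nudge.py '[-0.0064,-0.0064,0,0,0,0,0,0,0,0,0,0,0,0,0,0,0,0,0,0.0637,0,0,0,0,0,0,0.0637,0,0,0,0,0,0,0.0637,0,0,0,0,0,0,0.0637,0,0,0,0,0,0,0.0637,0,0,0,0,0,0,0.0637,0,0,0,0,0,0,0,0]' >/dev/null; python3 -c "
from h import *
to([.5065,-.038,.0655])"
python3 nudge.py '[0,0,0,0,0,0.0446,0,0,0,0,0,0,0.0446,0,0,0,0,0,0,0,0]' >/dev/null; python3 -c "
from h import *
to([.5065,-.038,.0655])"
```

```text
t 8.2 tcp [ 0.507  -0.0376  0.0674] delta tool [-0.0005 -0.0005  0.0019] yang -7.52 rot z [ 0.002  0.005 -1.   ] q7 0.02 F [ 1.  12.7  1.5] M [ 2.82 -0.29 -0.05] op 0.0132 g 59.2
t 8.575 tcp [ 0.5071 -0.0377  0.0675] delta tool [-0.0005 -0.0005  0.0019] yang -15.51 rot z [ 0.003  0.005 -1.   ] q7 -0.11 F [ 2.1 13.8  1.3] M [ 2.81 -0.48 -0.01] op 0.0127 g 59.1
```

To row units: 0.05 rad / 1.5708 = 0.0318.

```bash
for r in 1; do python3 nudge.py '[0,0,0,0,0,0.0318,0,0,0,0,0,0,0,0]' >/dev/null; python3 -c "
from h import *
to([.5065,-.038,.0655])"; python3 nudge.py '[0,0,0,0,0,0.0318,0,0,0,0,0,0,0,0]' >/dev/null; python3 -c "
from h import *
to([.5065,-.038,.0655])";  python3 nudge.py '[0,0,0,0,0,0.0318,0,0,0,0,0,0,0,0]' >/dev/null; python3 -c "
from h import *
to([.5065,-.038,.0655])"; done
```

```text
t 8.825 tcp [ 0.5072 -0.0377  0.0675] delta tool [-0.0005 -0.0005  0.002 ] yang -18.24 rot z [ 0.003  0.004 -1.   ] q7 -0.15 F [ 2.2 13.7  1.7] M [ 2.62 -0.41  1.19] op 0.013 g 62.8
t 9.075 tcp [ 0.5072 -0.0377  0.0675] delta tool [-0.0006 -0.0006  0.002 ] yang -21.0 rot z [ 0.003  0.003 -1.   ] q7 -0.2 F [ 2.2 11.9  3.2] M [ 2.53 -0.35  2.  ] op 0.013 g 79.1
t 9.325 tcp [ 0.5068 -0.0387  0.0676] delta tool [ 0.0005 -0.0006  0.0021] yang -23.96 rot z [ 0.002  0.003 -1.   ] q7 -0.25 F [0.5 8.2 6.5] M [1.74 0.19 1.42] op 0.0133 g 111.3
```

Mz rose sharply past -16°, which is where the seat was expected, so the screw is seated. Next I back it off towards a tool y angle of 74.5°.

To row units: -0.07 rad / 1.5708 = -0.0446.

```bash
python3 nudge.py '[0,0,0,0,0,-0.0446,0,0,0,0,0,0,-0.0446,0,0,0,0,0,0,0,0]' >/dev/null; python3 -c "
from h import *
to([.5065,-.038,.0655])"
python3 nudge.py '[0,0,0,0,0,-0.0637,0,0,0,0,0,0,-0.0637,0,0,0,0,0,0,-0.0637,0,0,0,0,0,0,-0.0637,0,0,0,0,0,0,-0.0637,0,0,0,0,0,0,-0.0637,0,0,0,0,0,0,-0.0637,0,0,0,0,0,0,-0.0637,0,0,0,0,0,0,0,0]' >/dev/null; python3 -c "
from h import *
to([.5065,-.038,.0655])"
```

```text
t 9.7 tcp [ 0.5065 -0.0396  0.0674] delta tool [ 0.0016 -0.0005  0.0019] yang -16.05 rot z [ 0.002  0.003 -1.   ] q7 -0.12 F [-0.3  7.8  3.8] M [1.29 0.26 0.06] op 0.0129 g 59.6
t 10.825 tcp [ 0.5074 -0.0395  0.0674] delta tool [ 0.0017 -0.      0.002 ] yang 29.81 rot z [ 0.004  0.002 -1.   ] q7 0.65 F [ 4.1  7.2 -1.6] M [ 1.42 -0.89  0.02] op 0.0132 g 58.8
```

To row units: -0.12 rad / 1.5708 = -0.0764.

```bash
python3 nudge.py '[0,0,0,0,0,-0.07,0,0,0,0,0,0,-0.07,0,0,0,0,0,0,-0.07,0,0,0,0,0,0,-0.07,0,0,0,0,0,0,-0.07,0,0,0,0,0,0,-0.07,0,0,0,0,0,0,-0.0764,0,0,0,0,0,0,0,0,0,0,0,0,0,0,0]' >/dev/null; python3 -c "
from h import *
to([.5065,-.038,.0655])
im=eyes.get_image('side'); cv2.imwrite('pics/s3.png',cv2.resize(im[170:290,190:310,::-1],None,fx=5,fy=5,interpolation=cv2.INTER_CUBIC))"
```

```text
t 11.95 tcp [ 0.5079 -0.0389  0.0675] delta tool [0.0016 0.0005 0.002 ] yang 74.45 rot z [ 0.005  0.003 -1.   ] q7 1.4 F [ 6.3  9.6 -4.2] M [ 2.04 -1.5   0.02] op 0.013 g 58.5
```

View pics/s3.png

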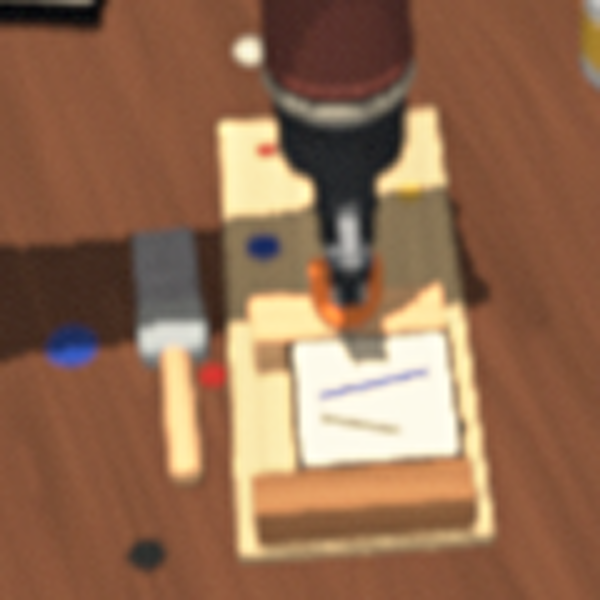

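The side view shows the canvas lying flat and square between the fence (360,490) and the stop (340,310), about 12 mm off the centreline. The wing is gripped across the board and the brush hasn't moved. About 10 N of push remains, so I'm handing in.

```bash
python3 -c "
from rig import arm, eyes, read_state
print(arm.close_job())"
```

```text
the job is handed in; nothing more can be done
None
```

The job is handed in at about 12 s of the 48 s allowed: canvas snug between stop and fence, screw seated and then backed off a quarter turn by tool angle, wing still gripped at about 58 N; the judge's verdict was not shown.

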